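# Shim the grinder's work rest level and hold it down

### The job

Pack the gap under the bench grinder's sprung work rest: lay shims flat, one on another, squarely on the pad below it, just as many as it takes for the rest to lie level (as nearly as whole shims allow) when you press its free end down firmly onto the stack with your fingertips. Finish while holding the rest pressed down on the stack like that: do not let go. Leave the spare shims and everything else on the bench where they are.

Things in the scene. Friction and masses are not known exactly. Their poses are not given: they have to be found in the camera images.
- rest (a joint): angle (rad) of the hinged work rest at the left of the bench: a steel plate 70 mm wide, 6 mm thick, reaching 110 mm from its hinge, in front of the grinder wheel at the robot's end of the grinder. 0 = level, positive = free end raised, stops at -0.2 and 0.7. A spring holds it up at 0.7; pressing it level takes about 3.5 N on point rest_press, and it springs up again when released.
- rest_hinge (a point): point on the rest's hinge line, mid-width, at the height of the plate's underside (when the rest is level its whole underside is at this height). Fixed to the grinder; x axis along the hinge, -y axis the horizontal direction in which the rest reaches out, away from the wheel.
- rest_press (a point): point to press: on the rest's top face, mid-width, 90 mm out from the hinge (20 mm from the free end); moves with the rest.
- pad_top (a point): centre of the top face of the packing pad, a fixed steel pad 36 mm wide (x) by 110 mm long (y), z up, 115 mm out from the hinge along the hinge's -y, axes parallel to those of rest_hinge. Its height differs from start to start, so 11 to 29 mm lies between it and the level rest; the rest covers the inner 50 mm of the pad, the outer 60 mm is open above. The pad stands on a narrower column, so beside it is free air down to the bench.
- shim0_mid (a point): centre (half-way up) of a loose slotted aluminium shim plate, 110 mm long (x) by 40 mm wide (y) by 8 mm thick (z), about 70 to 110 g, lying flat on the bench; a slot 14 mm wide and 45 mm long is open at its +x end, the other end is solid. All four shims are alike.
- shim1_mid (a point): centre (half-way up) of a loose slotted aluminium shim plate, 110 mm long (x) by 40 mm wide (y) by 8 mm thick (z), about 70 to 110 g, lying flat on the bench; a slot 14 mm wide and 45 mm long is open at its +x end, the other end is solid. All four shims are alike.
- shim2_mid (a point): centre (half-way up) of a loose slotted aluminium shim plate, 110 mm long (x) by 40 mm wide (y) by 8 mm thick (z), about 70 to 110 g, lying flat on the bench; a slot 14 mm wide and 45 mm long is open at its +x end, the other end is solid. All four shims are alike.
- shim3_mid (a point): centre (half-way up) of a loose slotted aluminium shim plate, 110 mm long (x) by 40 mm wide (y) by 8 mm thick (z), about 70 to 110 g, lying flat on the bench; a slot 14 mm wide and 45 mm long is open at its +x end, the other end is solid. All four shims are alike.
- socket: steel wrench socket, 22 mm diameter, 30 mm tall, standing; a bystander, origin in its underside or axis.
- disc: dark steel disc, 100 mm diameter, 6 mm thick, lying; a bystander, origin in its underside or axis.
- screwdriver: screwdriver lying on the bench; a bystander, origin in its underside or axis.
- jar: glass jar with a lid, 64 mm diameter, 80 mm tall; a bystander, origin in its underside.
- wrench: wrench lying on the bench; a bystander, origin in its underside or axis.
- mug: white mug, 76 mm diameter, 85 mm tall; a bystander, origin in its underside or axis.

How it is judged:
On the way:
1. a shim lies flat and squarely on the pad, let go, with the rest still up (value of joint rest above 0.3 rad and (((x of shim0_mid in the frame of pad_top between -0.015 and 0.015 m and y of shim0_mid in the frame of pad_top between -0.02 and 0.02 m and z of shim0_mid in the frame of pad_top between 0 and 0.04 m and angle between shim0_mid's own z axis and vertical below 0.12 rad and angle between the x axis of shim0_mid and the y axis of pad_top, either way round below 0.2 rad) and contact force between the fingers and shim0 below 0.1 N) or ((x of shim1_mid in the frame of pad_top between -0.015 and 0.015 m and y of shim1_mid in the frame of pad_top between -0.02 and 0.02 m and z of shim1_mid in the frame of pad_top between 0 and 0.04 m and angle between shim1_mid's own z axis and vertical below 0.12 rad and angle between the x axis of shim1_mid and the y axis of pad_top, either way round below 0.2 rad) and contact force between the fingers and shim1 below 0.1 N) or ((x of shim2_mid in the frame of pad_top between -0.015 and 0.015 m and y of shim2_mid in the frame of pad_top between -0.02 and 0.02 m and z of shim2_mid in the frame of pad_top between 0 and 0.04 m and angle between shim2_mid's own z axis and vertical below 0.12 rad and angle between the x axis of shim2_mid and the y axis of pad_top, either way round below 0.2 rad) and contact force between the fingers and shim2 below 0.1 N) or ((x of shim3_mid in the frame of pad_top between -0.015 and 0.015 m and y of shim3_mid in the frame of pad_top between -0.02 and 0.02 m and z of shim3_mid in the frame of pad_top between 0 and 0.04 m and angle between shim3_mid's own z axis and vertical below 0.12 rad and angle between the x axis of shim3_mid and the y axis of pad_top, either way round below 0.2 rad) and contact force between the fingers and shim3 below 0.1 N))), for 0.2 s.
At the end, for the whole second after the job is handed in: Rest within 0.065 rad of level and still, fingers pressing it over 3 N, it pressing a shim over 2 N; each shim flat in the stack on the pad (centre within 15 mm across, 20 mm along, turned under 0.2 rad, tilted under 0.12 rad) or within 30 mm of its start (value of joint rest between -0.065 and 0.065 rad and velocity of joint rest between -0.1 and 0.1 rad/s and contact force between rest and the fingers above 3 N and (contact force between rest and shim0 above 2 N or contact force between rest and shim1 above 2 N or contact force between rest and shim2 above 2 N or contact force between rest and shim3 above 2 N) and ((x of shim0_mid in the frame of pad_top between -0.015 and 0.015 m and y of shim0_mid in the frame of pad_top between -0.02 and 0.02 m and z of shim0_mid in the frame of pad_top between 0 and 0.04 m and angle between shim0_mid's own z axis and vertical below 0.12 rad and angle between the x axis of shim0_mid and the y axis of pad_top, either way round below 0.2 rad) or distance of shim0_mid from where it was at the start of the episode below 0.03 m) and ((x of shim1_mid in the frame of pad_top between -0.015 and 0.015 m and y of shim1_mid in the frame of pad_top between -0.02 and 0.02 m and z of shim1_mid in the frame of pad_top between 0 and 0.04 m and angle between shim1_mid's own z axis and vertical below 0.12 rad and angle between the x axis of shim1_mid and the y axis of pad_top, either way round below 0.2 rad) or distance of shim1_mid from where it was at the start of the episode below 0.03 m) and ((x of shim2_mid in the frame of pad_top between -0.015 and 0.015 m and y of shim2_mid in the frame of pad_top between -0.02 and 0.02 m and z of shim2_mid in the frame of pad_top between 0 and 0.04 m and angle between shim2_mid's own z axis and vertical below 0.12 rad and angle between the x axis of shim2_mid and the y axis of pad_top, either way round below 0.2 rad) or distance of shim2_mid from where it was at the start of the episode below 0.03 m) and ((x of shim3_mid in the frame of pad_top between -0.015 and 0.015 m and y of shim3_mid in the frame of pad_top between -0.02 and 0.02 m and z of shim3_mid in the frame of pad_top between 0 and 0.04 m and angle between shim3_mid's own z axis and vertical below 0.12 rad and angle between the x axis of shim3_mid and the y axis of pad_top, either way round below 0.2 rad) or distance of shim3_mid from where it was at the start of the episode below 0.03 m)); the arm keeps its last pose, push and grip.
It fails at once if a bystander is moved more than 40 mm (distance of any of socket, disc, screwdriver, jar, wrench, mug from where it was at the start of the episode above 0.04 m).
It also fails if it takes over 64 s, if anything falls off the work surface, if the arm or the gripper's body presses on something with over 40 N, if the wrist force passes 120 N, or if a joint passes its speed limit or range.

### The arm

A 6-joint arm with a two-finger parallel gripper is mounted at the origin on the work surface. World frame = base frame: x ahead of the robot, y to its left, z up, the work surface at z = 0. Lengths are in m, angles in rad, forces in N, time in s.
With the tool pointing down it reaches from about 0.35 to 0.775 m from the base axis. Payload 7.3 kg.
Tool frame: the origin (TCP) lies on the centre line of the jaws, within the pads' length; the fingertips stand 17 mm ahead of it and the grasp point (between the pads) lies 2 mm behind it (robot.tcp_to_tips is the distance from the TCP to the fingertips, in m); z points along the fingers, y is the line along which they close (so a half turn about z gives the same grasp; the last joint's range is limited). The gripper opens to 92 mm and grips with 3 to 60 N. Pads are 19 mm wide; open, the fingers measure 130 mm over their backs; the gripper's body (75 mm by 190 mm) begins 47 mm behind the grasp point.
Start: joints at [1.014, 0.342, 1.524, -0, 1.275, -0.146], TCP at [0.21, 0.481, 0.244] pointing down, gripper open.
Joint ranges: [-2.53, 2.53], [-0.77, 2.02], [0.04, 2.7], [-1, 4.14], [0.28, 2.66], [-3.11, 3.11]. Speed limits (rad/s): [2.57, 2.57, 3.14, 3.14, 3.14, 3.14].

### API

Orientations are given as [roll, pitch, yaw] about the fixed x, y, z axes, in that order (R = Rz(yaw) Ry(pitch) Rx(roll)).
In Python, from cell import robot gives the robot as it stands. The module is installed in compiled form; this text tells all that it offers.
- The arm moves only by the tool carry_out, never from a script. Its argument "commands" is a list of rows, each a list of 3 entries, a list of its own where there are three numbers: the shift along the tool's x, y, z in m, then the turn about the tool's z in rad, then the opening, from 0 (shut) to 1 (fully open). In form: [[[dx, dy, dz], yaw, claw], ...]. A call has 1 to 20 rows; each row shifts and turns the commanded pose from where the row before left it, along the tool's axes as they then stand; what a row does not reach is not made up. A row lasts 1/8 s, in which the tool goes at most 62.5 mm and 10.7 degrees, less where a joint would pass 70% of its speed; a pose out of reach is approached as far as the arm can. A call is refused whole if a number of a shift passes 0.0625 or a number of a turn 0.188, either way. A call with a gripper value outside its range is refused whole. The fingers move at their own pace and stop on an object; "newtons" is the grip in N (left out, the last holds). Time passes only in rows, so rows that do not move let the fingers close. It gives the time, the measured TCP pose, the force, the opening and the grip force at its end, in the units of the state.
- robot.observe(): the state, without advancing time (a new reading comes with each control period).
- robot.read_camera(name): name is "scene" or "top" or "wrist"; returns a dict with "pixels" (480x640x3 uint8, red, green, blue), "fx", "fy", "cx", "cy" (pixels), "k1" (the pictures are not rectified: a ray, as slopes to the right and down, at radius r is drawn at 1 + k1 r^2 times it, then the intrinsics apply), "view" (4x4, takes a point from world to camera coordinates); the wrist camera has in their place "T_tool_cam" (4x4, takes a point from camera to tool coordinates, whose origin is the TCP and whose axes are the flange's). Camera axes: x right, y up, looking along -z (the intrinsics and any distortion apply to the point x, -y, -z); pixel columns grow to the right and rows downward; lengths in m; the calibration is good to about 2 mm. A picture is of the moment at which its call begins: read the wrist's pose just before it. There is no depth.
- robot.hand_in(): hands the job in; it is judged then, once.
Trained networks look in a picture, given as the dict that the camera call returned (one of the last four; its "shot" number tells which), for a name from the list of things; names that differ only in an ending like _2 or _b are one class to them, and where a whole thing is asked for, a point or a joint stands for the part that bears it (a point fixed in the world has none). Each returns a list of dicts, best first, with "p" (0 to 1); they miss things now and then, are a little off and sometimes report something else, mostly with a low value. They report only what shows in the picture. A call takes as long as a camera call.
- robot.find_in(picture, name): "at" ([column, row] in pixels, amid what is visible of it).
- robot.tip_of(picture, name): "at" ([column, row] in pixels: a listed point, or the origin of a listed thing).
The state is a dict: "time": time; "qpos": joint angles; "qvel": joint speeds; "joint_efforts": joint torques, N m; "tool_pos": TCP position; "tool_rot": TCP orientation; "contact_force": force on the tool from outside, world axes, zero at the start; "torque": the same for the moment, N m; "opening": finger opening in m; "grip_force": force on a finger pad.
Only numpy, scipy, OpenCV 4.12 (cv2) and the standard library are available. Lean on these libraries where they do the work, as an engineer would, in place of code of your own. Each camera call takes 0.05 s, during which the arm holds its last target. There are 200 camera calls.

## Working session

There is one attempt and no reset: what is moved stays moved. The work goes in short steps, Python scripts to look and compute and a tool call to move; the robot and the scene stay as the last step left them, time stands still between calls to the robot, and variables do not carry over. Pictures are saved under pics/ and viewed, at most 10 in all, crops included, and the job is handed in when it is done.

Besides the shell and the picture viewer there is one more tool, called after "Request:" as name([rows], argument=value, ...), one row to a line, values as JSON. carry_out: Moves the arm, as the interface text tells. Its arguments: {"type":"object","properties":{"commands":{"type":"array"},"newtons":{"type":"number"}},"required":["commands"]}

```bash
mkdir -p pics; cat > h.py <<'E'
import numpy as np, cv2
from scipy.spatial.transform import Rotation as R
from cell import robot
def pose():
    s=robot.observe(); T=np.eye(4); T[:3,:3]=R.from_euler('xyz',s['tool_rot']).as_matrix(); T[:3,3]=s['tool_pos']; return T
def shot(name):
    T=pose(); c=robot.read_camera(name)
    c['V']=np.array(c['view']) if 'view' in c else np.linalg.inv(T@np.array(c['T_tool_cam']))
    return c
def K(c): return np.array([[c['fx'],0,c['cx']],[0,c['fy'],c['cy']],[0,0,1.]])
def ray(c,px):
    # drawn = u*(1+k1 r^2)
    n=cv2.undistortPoints(np.array([[px]],float),K(c),np.array([c['k1'],0,0,0.]))[0,0]
    W=np.linalg.inv(c['V']); return W[:3,3],W[:3,:3]@np.array([n[0],-n[1],-1])
def onz(c,px,z):
    o,d=ray(c,px); return o+d*(z-o[2])/d[2]
def tri(rays):
    A=0;b=0
    for o,d in rays:
        d=d/np.linalg.norm(d);P=np.eye(3)-np.outer(d,d);A=A+P;b=b+P@o
    return np.linalg.solve(A,b)
def proj(c,p):
    q=c['V']@np.r_[p,1];x,y=q[0]/-q[2],-q[1]/-q[2];s=1+c['k1']*(x*x+y*y)
    return np.array([c['fx']*x*s+c['cx'],c['fy']*y*s+c['cy']])
def save(c,n): cv2.imwrite('pics/'+n,cv2.cvtColor(c['pixels'],cv2.COLOR_RGB2BGR))
E
cat > a.py <<'E'
from h import *
np.set_printoptions(precision=4,suppress=True)
s=robot.observe();print(s['tool_pos'],s['tool_rot'],s['opening'])
C={n:shot(n) for n in('scene','top')}
for n in C: save(C[n],n+'0.png'); print(n,C[n]['fx'],C[n]['k1'],np.linalg.inv(C[n]['V'])[:3,3])
for t in ['rest_hinge','rest_press','pad_top','shim0_mid','socket','disc','screwdriver','jar','wrench','mug']:
    for n in C:
        for d in robot.tip_of(C[n],t)[:5]:
            print(t,n,round(d['p'],2),np.round(d['at']),onz(C[n],d['at'],0.004))
E
python3 a.py
```

```text
[0.2094 0.481  0.243 ] [-3.14   -0.0002  2.7308] 0.09211921386155539
scene 524.5973087135916 0.01841516926458145 [ 1.327  -0.473   0.7931]
top 581.8729625545765 -0.059950477177617305 [ 0.3205 -0.0922  1.4778]
rest_hinge scene 0.75 [434. 205.] [0.4326 0.2669 0.004 ]
rest_hinge top 0.78 [204. 227.] [0.562 0.195 0.004]
rest_press scene 0.47 [420. 192.] [0.3631 0.2678 0.004 ]
rest_press top 0.88 [227. 215.] [0.5927 0.1373 0.004 ]
pad_top scene 0.98 [396. 234.] [0.4951 0.1135 0.004 ]
pad_top top 0.71 [255. 220.] [0.5777 0.0646 0.004 ]
shim0_mid scene 0.94 [253. 308.] [ 0.5826 -0.2825  0.004 ]
shim0_mid scene 0.71 [435. 206.] [0.4367 0.266  0.004 ]
shim0_mid top 0.8 [394. 210.] [ 0.5946 -0.2933  0.004 ]
socket scene 0.45 [277. 282.] [ 0.5283 -0.2101  0.004 ]
socket top 0.47 [363. 238.] [ 0.5239 -0.2113  0.004 ]
disc scene 0.66 [376. 323.] [ 0.7246 -0.0729  0.004 ]
disc top 0.61 [304. 162.] [ 0.7273 -0.0656  0.004 ]
screwdriver scene 0.74 [315. 352.] [ 0.7386 -0.2143  0.004 ]
screwdriver scene 0.28 [376. 323.] [ 0.7254 -0.0732  0.004 ]
screwdriver top 0.67 [362. 160.] [ 0.7274 -0.2153  0.004 ]
screwdriver top 0.64 [308. 164.] [ 0.7201 -0.0741  0.004 ]
screwdriver top 0.56 [202. 222.] [0.5758 0.2026 0.004 ]
screwdriver top 0.34 [328. 205.] [ 0.6102 -0.124   0.004 ]
jar scene 0.79 [159. 290.] [ 0.4471 -0.4479  0.004 ]
jar top 0.69 [457. 269.] [ 0.4383 -0.4483  0.004 ]
wrench scene 0.66 [186. 341.] [ 0.6091 -0.4295  0.004 ]
mug scene 0.97 [416. 186.] [0.3322 0.2741 0.004 ]
mug top 0.74 [307. 164.] [ 0.7215 -0.072   0.004 ]
mug top 0.65 [174. 319.] [0.3276 0.2713 0.004 ]
```

View pics/scene0.png

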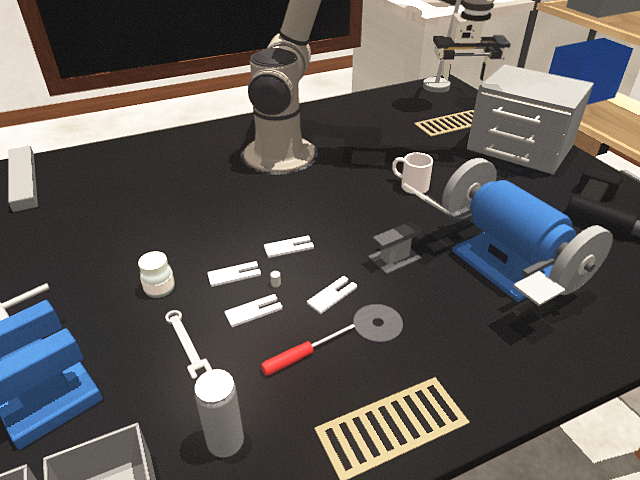

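View pics/top0.png

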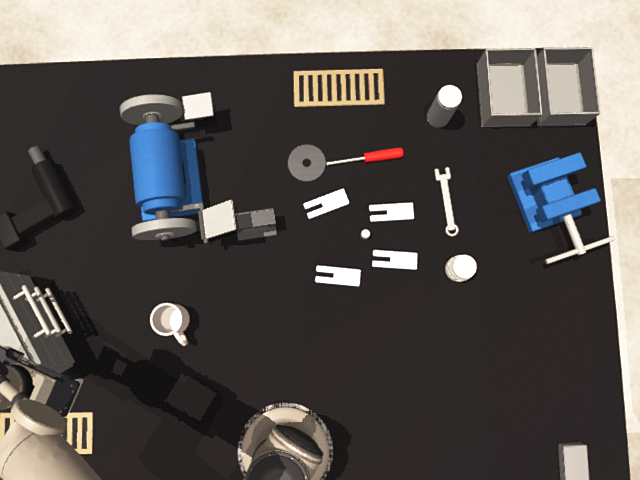

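The scene picture shows four shims at about (290,246), (234,273), (253,310), (332,294), the pad at (396,234) and the near rest behind it at (430,200). In the top picture the shims are at (326,204), (392,211), (338,276), (395,260), with slots facing left (+y), and the pad is at (255,222).

```bash
cat > b.py <<'E'
from h import *
np.set_printoptions(precision=4,suppress=True)
C={n:shot(n) for n in('scene','top')}
P={}
for t in ['rest_hinge','rest_press','pad_top']:
    a=[robot.tip_of(C[n],t) for n in C]
    P[t]=tri([ray(C[n],x[0]['at']) for n,x in zip(C,a)])
    print(t,P[t],[proj(C[n],P[t])-x[0]['at'] for n,x in zip(C,a)])
v=P['rest_hinge']-P['pad_top'];print('yaw of pad +y from world +y',np.degrees(np.arctan2(-v[0],v[1])),np.linalg.norm(v[:2]))
c=C['top'];g=cv2.cvtColor(c['pixels'],cv2.COLOR_RGB2GRAY)
m=(g>150).astype(np.uint8)
for k in cv2.findContours(m,cv2.RETR_EXTERNAL,cv2.CHAIN_APPROX_NONE)[0]:
    if cv2.contourArea(k)<250: continue
    (x,y),_,_=cv2.minAreaRect(k)
    if not(290<x<430 and 180<y<300): continue
    w=np.array([onz(c,p[0].astype(float),0.008)[:2] for p in k],np.float32)
    r=cv2.minAreaRect(w*1000);b=cv2.boxPoints(r)
    e=max([b[1]-b[0],b[2]-b[1]],key=np.linalg.norm);e=e*np.sign(e[1])
    print('shim px',round(x),round(y),'xy',np.array(r[0])/1000,'size',r[1],'yaw of long axis from +y deg',np.degrees(np.arctan2(-e[0],e[1])))
T=pose();print(T)
E
python3 b.py
```

```text
rest_hinge [0.5508 0.177  0.0998] [array([ 1.8783, -0.2916]), array([1.5466, 0.8595])]
rest_press [0.5615 0.1128 0.1643] [array([-0.0247,  0.0036]), array([-0.0202, -0.011 ])]
pad_top [0.5594 0.0678 0.0669] [array([-1.6655,  0.1808]), array([-1.346 , -0.6859])]
yaw of pad +y from world +y 4.511510548484258 0.10956251657862777
shim px 338 275 xy [ 0.4287 -0.1434] size (112.72015380859375, 43.34101104736328) yaw of long axis from +y deg -6.766998
shim px 394 259 xy [ 0.4658 -0.2889] size (113.24353790283203, 43.304405212402344) yaw of long axis from +y deg -5.44765
shim px 391 212 xy [ 0.5888 -0.286 ] size (43.773521423339844, 113.06156158447266) yaw of long axis from +y deg 2.0717468
shim px 326 203 xy [ 0.6152 -0.1188] size (44.38962173461914, 112.8814697265625) yaw of long axis from +y deg 19.458036
shim px 320 240 xy [ 0.5658 -0.0928] size (1795.1756591796875, 1267.5269775390625) yaw of long axis from +y deg -1.7567556
[[-0.9168  0.3993  0.0001  0.2097]
 [ 0.3993  0.9168  0.0001  0.4813]
 [-0.      0.0001 -1.      0.2437]
 [ 0.      0.      0.      1.    ]]
```

Request:
carry_out([
  [[0, 0, -0.01], 0.166, 1],
  [[0, 0, -0.01], 0.166, 1],
  [[0, 0, -0.01], 0.166, 1],
  [[0, 0, -0.01], 0.166, 1],
  [[0, 0, -0.01], 0.166, 1],
  [[0, 0, -0.01], 0.166, 1],
  [[0, 0, -0.01], 0.164, 1],
  [[-0.046, 0.034, 0], 0, 1],
  [[-0.046, 0.034, 0], 0, 1],
  [[-0.046, 0.034, 0], 0, 1],
  [[-0.046, 0.034, 0], 0, 1],
  [[-0.046, 0.034, 0], 0, 1],
  [[-0.046, 0.034, 0], 0, 1],
  [[-0.046, 0.034, 0], 0, 1],
  [[-0.046, 0.034, 0], 0, 1],
  [[-0.046, 0.034, 0], 0, 1],
  [[-0.046, 0.034, 0], 0, 1],
])

```text
time: 3.62
tool_pos: [0.5506, 0.0196, 0.3139]
tool_rot: [3.141, -0.0, 1.571]
contact_force: [0.5, 0.4, 0.3]
opening: 0.0916
grip_force: 0.0
```

```bash
cat > c.py <<'E'
from h import *
import sys,pickle
np.set_printoptions(precision=4,suppress=True)
c=shot('wrist');T=pose();save(c,sys.argv[1])
print(T,robot.observe()['time']);print(np.array(c['T_tool_cam']),c['fx'])
pickle.dump(c,open('w_'+sys.argv[1]+'.pkl','wb'))
for t in ['rest_hinge','rest_press','pad_top']:
    for d in robot.tip_of(c,t)[:2]: print(t,d['p'],np.round(d['at'],1),onz(c,d['at'],{'rest_hinge':.1,'rest_press':.164,'pad_top':.067}[t]))
E
python3 c.py w1.png
```

```text
[[ 0.0042  1.      0.0018  0.5538]
 [ 1.     -0.0042 -0.0035  0.014 ]
 [-0.0035  0.0018 -1.      0.3128]
 [ 0.      0.      0.      1.    ]] 3.675
[[ 0.0015  0.9536  0.3009  0.082 ]
 [ 1.     -0.0014 -0.0004  0.0004]
 [ 0.      0.3009 -0.9536 -0.1411]
 [ 0.      0.      0.      1.    ]] 334.06089969836955
rest_hinge 0.85 [318.2  49.9] [0.5502 0.1788 0.1   ]
rest_press 0.67 [328.8 114.2] [0.559  0.1174 0.164 ]
pad_top 0.37 [236.1 302.1] [ 0.4437 -0.1063  0.067 ]
```

View pics/w1.png

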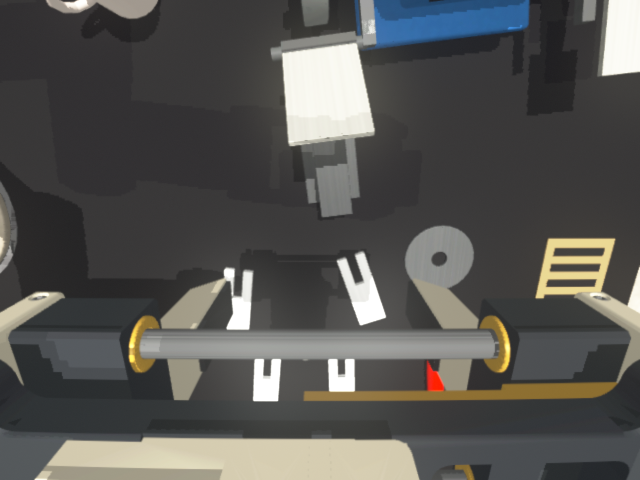

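The wrist picture shows the rest with its free edge from (289,145) to (373,133), and the pad's outer end at (322,217)–(352,213). Both are turned about 8°. I'll enlarge a crop to read the corners.

```bash
python3 -c "
import cv2
a=cv2.imread('pics/w1.png')[30:230,270:400];b=cv2.imread('pics/top0.png')[190:250,190:285]
a=cv2.convertScaleAbs(cv2.resize(a,None,fx=3,fy=3,interpolation=2),alpha=1.3)
b=cv2.convertScaleAbs(cv2.resize(b,None,fx=4,fy=4,interpolation=2),alpha=1.3)
import numpy as np
o=np.zeros((600,780,3),'u1');o[:,:390]=a;o[:240,400:780]=b
d=cv2.imread('pics/scene0.png')[180:275,365:460];d=cv2.resize(d,None,fx=3.7,fy=3.7,interpolation=2);o[245:245+d.shape[0],400:400+d.shape[1]]=d
cv2.imwrite('pics/crop1.png',o)"
```

```text
(no output)
```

View pics/crop1.png

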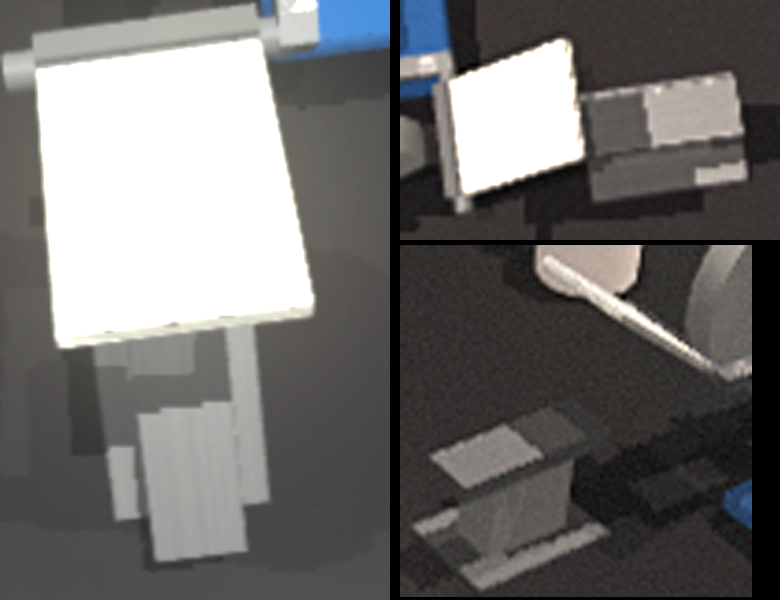

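The enlarged crop gives the pad's corners in all three views and the rest's free-end corners in the wrist and top views. I'll fit the fixture pose to these.

```bash
cat > d.py <<'E'
from h import *
import pickle
from scipy.optimize import least_squares
np.set_printoptions(precision=4,suppress=True)
w=pickle.load(open('w_w1.png.pkl','rb'));C={'w':w,'s':shot('scene'),'t':shot('top')}
q=.7;f=lambda x:np.array([x,-110*np.cos(q)+6*-np.sin(q)*-1*-1*-1,110*np.sin(q)+6*np.cos(q)])/1000
# top-face direction normal = (0, sin q, cos q)
f=lambda x,s=110:np.array([x,-s*np.cos(q)+6*np.sin(q),s*np.sin(q)+6*np.cos(q)])/1000
O=[('w','p',(-18,-55),(321.7,217)),('w','p',(18,-55),(352,213.3)),
('t','p',(18,-55),(273.3,208.8)),('t','p',(-18,-55),(275.5,224.7)),
('s','p',(-18,-55),(373.1,237)),('s','p',(18,-55),(383.9,245.7)),('s','p',(-18,55),(405.5,224.1)),('s','p',(18,55),(415.5,231.6)),
('w','r',(-35,110),(289,143)),('w','r',(35,110),(374,131)),('t','r',(35,110),(232.5,199.5)),('t','r',(-35,110),(235.7,229.3))]
H={'w':(318.2,49.9),'s':(434,205),'t':(204,227)}
def res(p,full=False):
    M=R.from_euler('z',p[3]).as_matrix();h=p[:3];r=[]
    for c,k,a,px in O:
        l=f(*a) if k=='r' else np.array([a[0]/1e3,-.115+a[1]/1e3,-p[4]])
        r.append(proj(C[c],h+M@l)-px)
    for c in H: r.append(.4*(proj(C[c],h)-H[c]))
    return np.array(r) if full else np.ravel(r)
s=least_squares(res,[.55,.178,.1,.14,.02],loss='soft_l1')
p=s.x;print('hinge',p[:3],'yaw deg',np.degrees(p[3]),p[3],'gap',p[4]);print(res(p,True))
M=R.from_euler('z',p[3]).as_matrix();print('pad',p[:3]+M@[0,-.115,-p[4]],'press level',p[:3]+M@[0,-.09,.006])
J=s.jac;print('sd@1px',np.sqrt(np.diag(np.linalg.inv(J.T@J))))
np.save('fit.npy',p)
E
python3 d.py
```

```text
hinge [0.5503 0.1787 0.0968] yaw deg 7.506770670085503 0.13101786438513302 gap 0.02728306663924106
[[ 0.2821 -0.0107]
 [ 0.2083 -0.1476]
 [-0.1944  0.6904]
 [-0.2866 -0.9772]
 [-1.2867  1.5578]
 [-2.0842  1.6497]
 [ 4.9016 -1.6589]
 [ 5.3028 -1.0348]
 [-0.5435  0.2767]
 [ 0.0576  0.7171]
 [-2.5014  0.4891]
 [-1.6467  0.4544]
 [ 0.0634  0.3581]
 [ 1.239   1.3596]
 [-0.0846 -0.6097]]
pad [0.5653 0.0647 0.0695] press level [0.5621 0.0895 0.1028]
sd@1px [0.0011 0.0005 0.0041 0.0087 0.0048]
```

Request:
carry_out([
  [[-0.033, 0.015, 0.034], 0, 0.75],
  [[-0.033, 0.015, 0.034], 0, 0.75],
  [[-0.033, 0.015, 0.034], 0, 0.75],
  [[-0.033, 0.015, 0.034], 0, 0.75],
  [[-0.033, 0.0145, 0.034], 0, 0.75],
  [[0, 0, 0.03], -0.17, 0.75],
  [[0, 0, 0.03], -0.17, 0.75],
  [[0, 0, 0], 0, 0.75],
  [[0, 0, 0], 0, 0.75],
])

```text
time: 5.05
tool_pos: [0.625, -0.1428, 0.0854]
tool_rot: [3.14, 0.001, 1.909]
contact_force: [0.8, 0.1, -0.1]
opening: 0.0689
grip_force: 0.0
```

```bash
sed -i "/'p',(-18,55)/s/,('s','p',(-18,55).*231.6))//" d.py; python3 d.py; python3 -c "
from h import *
c=shot('wrist');save(c,'w2.png');print(pose().round(4))"
```

```text
hinge [0.5503 0.1791 0.0965] yaw deg 7.500231417887185 0.1309037329036541 gap 0.023332615863325128
[[ 0.3197  0.4132]
 [ 0.5285  0.2454]
 [-0.4668  0.4096]
 [-0.5564 -1.2224]
 [-1.0304  0.2005]
 [-1.8047  0.2813]
 [-0.5048 -0.2304]
 [ 0.058   0.2214]
 [-2.6524  0.5064]
 [-1.8033  0.4666]
 [ 0.0759  0.203 ]
 [ 1.2932  1.3808]
 [-0.1409 -0.6063]]
pad [0.5653 0.0651 0.0732] press level [0.5621 0.0898 0.1025]
sd@1px [0.0011 0.0005 0.0041 0.0086 0.0045]
[[-3.326e-01  9.431e-01  2.900e-03  6.250e-01]
 [ 9.431e-01  3.326e-01 -9.000e-04 -1.435e-01]
 [-1.800e-03  2.400e-03 -1.000e+00  8.560e-02]
 [ 0.000e+00  0.000e+00  0.000e+00  1.000e+00]]
```

View pics/w2.png

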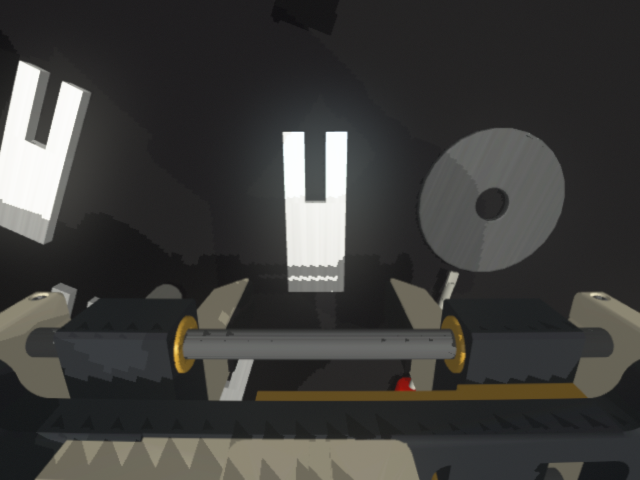

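The wrist picture shows the first shim whole, aligned with the jaws: slot end (283–347,132), solid end (288–344,291).

```bash
cat > e.py <<'E'
from h import *
import sys
np.set_printoptions(precision=4,suppress=True)
# brightest blob nearest image centre column -> shim pose in tool frame, slot end up in the picture
T=pose();c=shot('wrist');g=cv2.cvtColor(c['pixels'],cv2.COLOR_RGB2GRAY);m=(g>105).astype(np.uint8);m[298:]=0
best=None
for k in cv2.findContours(m,cv2.RETR_EXTERNAL,cv2.CHAIN_APPROX_NONE)[0]:
    if cv2.contourArea(k)<2500: continue
    w=np.array([(np.linalg.inv(T)@np.r_[onz(c,p[0].astype(float),.008),1])[:2] for p in k],np.float32)*1000
    r=cv2.minAreaRect(w);b=cv2.boxPoints(r);e=max([b[1]-b[0],b[2]-b[1]],key=np.linalg.norm);e=e*np.sign(e[0])
    print('tool-frame centre mm',np.array(r[0]),'size',np.array(r[1]),'turn about tool z',np.arctan2(e[1],e[0]))
print(T[:3,3],robot.observe()['time'])
E
python3 e.py
```

```text
tool-frame centre mm [28.6889 -2.0144] size [ 41.3657 110.1074] turn about tool z -0.0013136098
tool-frame centre mm [  67.1796 -184.1965] size [111.6901  45.1956] turn about tool z 0.4586249
[ 0.625  -0.1435  0.0856] 5.25
```

Request:
carry_out([
  [[0, -0.002, 0.026], 0, 0.75],
  [[0, 0, 0.026], 0, 0.75],
  [[0, 0, 0.014], 0, 0.75],
  [[0, 0, 0], 0, 0.75],
  [[0, 0, 0], 0, 0],
  [[0, 0, 0], 0, 0],
  [[0, 0, 0], 0, 0],
  [[0, 0, 0], 0, 0],
  [[0, 0, -0.02], 0, 0],
  [[0, 0, -0.04], 0, 0],
  [[0, 0, -0.045], 0, 0],
  [[0, 0, 0], 0, 0],
], newtons=35)

```text
time: 6.75
tool_pos: [0.6244, -0.145, 0.1269]
tool_rot: [3.135, 0.005, 1.911]
contact_force: [-0.1, 0.2, -1.0]
opening: 0.0393
grip_force: 35.0
```

Request:
carry_out([
  [[0, 0, 0], 0.104, 0],
  [[0, 0, 0], 0.104, 0],
  [[0.048, -0.015, 0], 0, 0],
  [[0.048, -0.015, 0], 0, 0],
  [[0, 0, 0], 0, 0],
  [[0.03, 0, 0], 0, 0],
  [[0.03, 0, 0], 0, 0],
  [[0.03, 0, 0], 0, 0],
  [[0, 0, 0.01], 0, 0],
  [[0, 0, 0.006], 0, 0],
  [[0, 0, 0], 0, 0],
  [[0, 0, 0], 0, 0],
])

```text
time: 8.25
tool_pos: [0.5683, 0.0353, 0.1066]
tool_rot: [3.142, 0.0, 1.702]
contact_force: [0.9, 0.4, -0.6]
opening: 0.0394
grip_force: 35.0
```

```bash
python3 c.py w3.png; python3 -c "
from h import *
p=np.load('fit.npy');T=pose();M=np.eye(4);M[:3,:3]=R.from_euler('z',p[3]).as_matrix();M[:3,3]=p[:3]+M[:3,:3]@[0,-.115,-p[4]]
print((np.linalg.inv(M)@T@[.0287,0,.0195,1]).round(4))"
```

```text
[[-0.1306  0.9914  0.0004  0.5683]
 [ 0.9914  0.1306 -0.      0.0354]
 [-0.0001  0.0004 -1.      0.1068]
 [ 0.      0.      0.      1.    ]] 8.3
[[ 0.0015  0.9536  0.3009  0.0819]
 [ 1.     -0.0014 -0.0004  0.0004]
 [ 0.      0.3009 -0.9536 -0.1411]
 [ 0.      0.      0.      1.    ]] 334.06089969836955
rest_press 0.93 [321.8 138.7] [0.5588 0.1156 0.164 ]
pad_top 0.62 [318.2 229.3] [0.5643 0.0658 0.067 ]
[-1.00e-03 -6.00e-04  1.43e-02  1.00e+00]
```

View pics/w3.png

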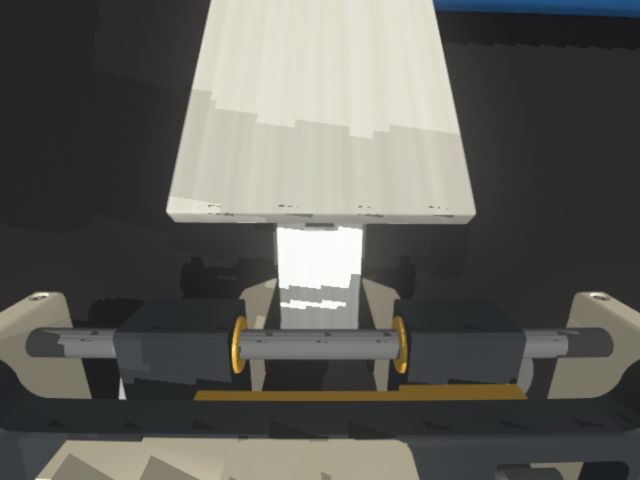

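The wrist picture shows the held shim centred under the rest: shim columns 277–362, rest 170–474, both square to the picture. I'll lower until I get contact.

Request:
carry_out([
  [[0, 0, 0.004], 0, 0],
  [[0, 0, 0.004], 0, 0],
  [[0, 0, 0], 0, 0],
])

```text
time: 8.82
tool_pos: [0.5677, 0.0362, 0.0982]
tool_rot: [-3.141, -0.0, 1.703]
contact_force: [-0.6, -0.3, -1.5]
opening: 0.0394
grip_force: 35.0
```

Request:
carry_out([
  [[0, 0, 0.0015], 0, 0],
  [[0, 0, 0.0015], 0, 0],
  [[0, 0, 0], 0, 0],
])

```text
time: 9.2
tool_pos: [0.568, 0.0361, 0.0956]
tool_rot: [-3.141, -0.0, 1.703]
contact_force: [0.0, 0.9, -1.6]
opening: 0.0391
grip_force: 35.0
```

Request:
carry_out([
  [[0, 0, 0.0015], 0, 0],
  [[0, 0, 0.0015], 0, 0],
  [[0, 0, 0], 0, 0],
])

```text
time: 9.57
tool_pos: [0.568, 0.0361, 0.0926]
tool_rot: [-3.141, -0.0, 1.703]
contact_force: [0.1, 0.6, -1.4]
opening: 0.0394
grip_force: 35.0
```

Request:
carry_out([
  [[0, 0, 0.001], 0, 0],
  [[0, 0, 0.001], 0, 0],
  [[0, 0, 0], 0, 0],
])

```text
time: 9.95
tool_pos: [0.5681, 0.0361, 0.0924]
tool_rot: [3.141, 0.0, 1.703]
contact_force: [-4.1, 0.5, 11.2]
opening: 0.0393
grip_force: 35.0
```

Request:
carry_out([
  [[0, 0, 0.001], 0, 0],
  [[0, 0, 0.001], 0, 0],
  [[0, 0, 0], 0, 0],
])

```text
time: 10.32
tool_pos: [0.5681, 0.0361, 0.0923]
tool_rot: [3.14, 0.001, 1.703]
contact_force: [-9.8, -0.2, 26.8]
opening: 0.0394
grip_force: 35.0
```

Request:
carry_out([
  [[0, 0, 0.001], 0, 0],
  [[0, 0, 0.001], 0, 0],
  [[0, 0, 0], 0, 0],
])

```text
time: 10.7
tool_pos: [0.5681, 0.0361, 0.0922]
tool_rot: [3.139, 0.001, 1.703]
contact_force: [-16.2, -0.3, 41.1]
opening: 0.0397
grip_force: 35.0
```

Request:
carry_out([
  [[0, 0, -0.0055], 0, 0],
  [[0, 0, 0], 0, 0.6],
  [[0, 0, 0], 0, 0.6],
  [[0, 0, 0], 0, 0.6],
  [[0, 0, -0.02], 0, 0.6],
  [[0, 0, -0.02], 0, 0.6],
  [[-0.0375, -0.0337, 0], 0, 0.75],
  [[-0.0375, -0.0337, 0], 0, 0.75],
  [[-0.0375, -0.0337, 0.01], 0, 0.75],
  [[-0.0375, -0.0337, 0.015], 0, 0.75],
  [[-0.0375, -0.0337, 0.015], 0, 0.75],
  [[0, 0, 0], 0.125, 0.75],
  [[0, 0, 0.007], 0.125, 0.75],
  [[0, 0, 0], 0, 0.75],
  [[0, 0, 0], 0, 0.75],
])

```text
time: 12.58
tool_pos: [0.4258, -0.1718, 0.0852]
tool_rot: [-3.141, -0.0, 1.456]
contact_force: [-0.2, 0.2, -0.8]
opening: 0.0688
grip_force: 0.0
```

```bash
python3 e.py; python3 -c "
from h import *
c=shot('top');save(c,'t1.png')
g=cv2.cvtColor(c['pixels'],cv2.COLOR_RGB2GRAY);T=pose();print(T.round(4))
x,y=proj(c,np.array([.5653,.065,.081])).astype(int)
cv2.imwrite('pics/t1c.png',cv2.resize(cv2.cvtColor(c['pixels'],cv2.COLOR_RGB2BGR)[y-50:y+50,x-65:x+65],None,fx=5,fy=5,interpolation=2))"
```

```text
tool-frame centre mm [32.4704  0.5332] size [125.2684  84.3771] turn about tool z 0.054383542
[ 0.4258 -0.1718  0.0852] 12.625
[[ 1.157e-01  9.933e-01  3.000e-04  4.259e-01]
 [ 9.933e-01 -1.157e-01 -0.000e+00 -1.718e-01]
 [-0.000e+00  3.000e-04 -1.000e+00  8.530e-02]
 [ 0.000e+00  0.000e+00  0.000e+00  1.000e+00]]
```

View pics/t1c.png

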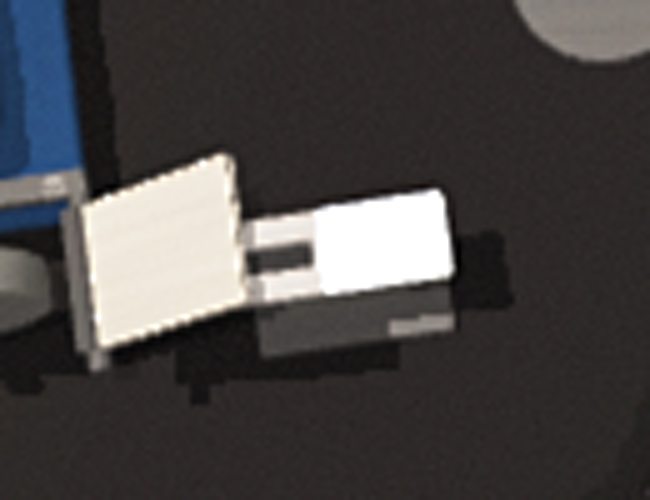

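The crop shows the first shim lying square on the pad, with the rest still up. The segmentation for the second shim merged it with a finger, so I'll tighten the mask.

```bash
sed -i 's/m\[298:\]=0/m[298:]=0;m[270:,:275]=0;m[270:,365:]=0/' e.py; python3 e.py
```

```text
tool-frame centre mm [32.3521  0.3004] size [125.341   83.9746] turn about tool z 0.05453201
[ 0.4259 -0.1718  0.0853] 12.725
```

```bash
sed -i 's/g>105/g>int(sys.argv[1])/' e.py; for t in 130 160 190; do python3 e.py $t; done
```

```text
tool-frame centre mm [30.2402 -0.0239] size [ 57.09  110.951] turn about tool z -0.0012424907
[ 0.4259 -0.1718  0.0854] 12.775
tool-frame centre mm [30.2397 -2.3305] size [111.1555  41.716 ] turn about tool z 0.004641946
[ 0.4259 -0.1718  0.0854] 12.825
tool-frame centre mm [30.5463 -2.3696] size [110.2124  41.1528] turn about tool z 0.004690285
[ 0.4258 -0.1718  0.0854] 12.875
```

Request:
carry_out([
  [[0.0015, -0.0023, 0.026], 0, 0.75],
  [[0, 0, 0.026], 0, 0.75],
  [[0, 0, 0.014], 0, 0.75],
  [[0, 0, 0], 0, 0.75],
  [[0, 0, 0], 0, 0],
  [[0, 0, 0], 0, 0],
  [[0, 0, 0], 0, 0],
  [[0, 0, 0], 0, 0],
  [[0, 0, -0.02], 0, 0],
  [[0, 0, -0.045], 0, 0],
  [[0, 0, -0.05], 0, 0],
  [[0, 0, 0], -0.123, 0],
  [[0, 0, 0], -0.123, 0],
  [[0.024, 0.0427, 0], 0, 0],
  [[0.024, 0.0427, 0], 0, 0],
  [[0.024, 0.0427, 0], 0, 0],
  [[0.024, 0.0427, 0], 0, 0],
  [[0, 0, 0], 0, 0],
  [[0, 0, 0], 0, 0],
], newtons=35)

```text
time: 15.25
tool_pos: [0.5799, -0.0532, 0.1336]
tool_rot: [-3.14, -0.0, 1.699]
contact_force: [0.9, -0.2, -0.6]
opening: 0.0391
grip_force: 35.0
```

Request:
carry_out([
  [[0.03, 0, 0], 0, 0],
  [[0.03, 0, 0], 0, 0],
  [[0.03, 0.0007, 0], 0, 0],
  [[0, 0, 0.015], 0, 0],
  [[0, 0, 0.01], 0, 0],
  [[0, 0, 0.004], 0, 0],
  [[0, 0, 0], 0, 0],
  [[0, 0, 0], 0, 0],
])

```text
time: 16.25
tool_pos: [0.5702, 0.0357, 0.1055]
tool_rot: [3.141, 0.0, 1.698]
contact_force: [0.1, -0.3, -0.1]
opening: 0.039
grip_force: 35.0
```

Request:
carry_out([
  [[0, 0, 0.0015], 0, 0],
  [[0, 0, 0.0015], 0, 0],
  [[0, 0, 0], 0, 0],
])

```text
time: 16.62
tool_pos: [0.57, 0.0362, 0.1022]
tool_rot: [3.141, -0.0, 1.699]
contact_force: [0.1, 0.3, -1.2]
opening: 0.0394
grip_force: 35.0
```

Request:
carry_out([
  [[0, 0, 0.001], 0, 0],
  [[0, 0, 0.001], 0, 0],
  [[0, 0, 0], 0, 0],
])

```text
time: 17.0
tool_pos: [0.57, 0.0363, 0.1021]
tool_rot: [3.14, 0.0, 1.699]
contact_force: [-3.6, -0.3, 13.3]
opening: 0.0394
grip_force: 35.0
```

Request:
carry_out([
  [[0, 0, -0.0015], 0, 0],
  [[0, 0, 0], 0, 0.6],
  [[0, 0, 0], 0, 0.6],
  [[0, 0, 0], 0, 0.6],
  [[0, 0, -0.02], 0, 0.6],
  [[0, 0, -0.02], 0, 0.6],
  [[-0.05, -0.0036, 0], 0, 0.75],
  [[-0.05, -0.0036, 0], 0, 0.75],
  [[-0.05, -0.0036, 0], 0, 0.75],
  [[-0.05, -0.0036, 0.01], 0, 0.75],
  [[-0.05, -0.0036, 0.01], 0, 0.75],
  [[-0.05, -0.0036, 0.015], 0, 0.75],
  [[-0.05, -0.0036, 0.015], 0, 0.75],
  [[0, 0, 0.007], 0.092, 0.75],
  [[0, 0, 0], 0, 0.75],
  [[0, 0, 0], 0, 0.75],
])

```text
time: 19.0
tool_pos: [0.5899, -0.3136, 0.085]
tool_rot: [3.141, -0.0, 1.609]
contact_force: [0.2, 0.5, 0.8]
opening: 0.0689
grip_force: 0.0
```

```bash
for t in 130 170; do python3 e.py $t; done
```

```text
tool-frame centre mm [29.6767 -1.3579] size [ 41.1967 109.6182] turn about tool z -0.00010359915
tool-frame centre mm [  37.1175 -122.7114] size [99.0324 43.2551] turn about tool z 0.13226268
[ 0.5899 -0.3136  0.085 ] 19.05
tool-frame centre mm [36.6647 -1.5158] size [95.6957 40.7029] turn about tool z 0.0012066473
tool-frame centre mm [  37.0671 -124.098 ] size [98.8671 40.4975] turn about tool z 0.1336335
[ 0.59   -0.3136  0.0853] 19.1
```

Request:
carry_out([
  [[0.001, -0.0014, 0.026], 0, 0.75],
  [[0, 0, 0.026], 0, 0.75],
  [[0, 0, 0.0138], 0, 0.75],
  [[0, 0, 0], 0, 0.75],
  [[0, 0, 0], 0, 0],
  [[0, 0, 0], 0, 0],
  [[0, 0, 0], 0, 0],
  [[0, 0, 0], 0, 0],
  [[0, 0, -0.02], 0, 0],
  [[0, 0, -0.05], 0, 0],
  [[0, 0, -0.054], 0, 0],
  [[0, 0, 0], -0.093, 0],
  [[0.0431, 0.0044, 0], 0, 0],
  [[0.0431, 0.0044, 0], 0, 0],
  [[0.0431, 0.0044, 0], 0, 0],
  [[0.0431, 0.0044, 0], 0, 0],
  [[0.0431, 0.0044, 0], 0, 0],
  [[0.0431, 0.0044, 0], 0, 0],
  [[0, 0, 0], 0, 0],
  [[0, 0, 0], 0, 0],
])

```text
time: 21.6
tool_pos: [0.5814, -0.0538, 0.1439]
tool_rot: [3.14, 0.001, 1.7]
contact_force: [-0.4, -0.0, -0.5]
opening: 0.0399
grip_force: 35.0
```

Request:
carry_out([
  [[0.03, 0, 0.01], 0, 0],
  [[0.03, 0, 0.01], 0, 0],
  [[0.031, -0.0007, 0], 0, 0],
  [[0, 0, 0], 0, 0],
  [[0, 0, 0.006], 0, 0],
  [[0, 0, 0.004], 0, 0],
  [[0, 0, 0], 0, 0],
  [[0, 0, 0], 0, 0],
])

```text
time: 22.6
tool_pos: [0.5688, 0.0363, 0.1129]
tool_rot: [3.142, -0.0, 1.699]
contact_force: [0.4, 0.6, -0.4]
opening: 0.0391
grip_force: 35.0
```

Request:
carry_out([
  [[0, 0, 0.0015], 0, 0],
  [[0, 0, 0.0015], 0, 0],
  [[0, 0, 0], 0, 0],
])

```text
time: 22.98
tool_pos: [0.5687, 0.0368, 0.1099]
tool_rot: [3.142, -0.0, 1.7]
contact_force: [-1.0, -0.4, -0.4]
opening: 0.0393
grip_force: 35.0
```

Request:
carry_out([
  [[0, 0, 0.001], 0, 0],
  [[0, 0, 0.001], 0, 0],
  [[0, 0, 0], 0, 0],
])

```text
time: 23.35
tool_pos: [0.5688, 0.0368, 0.1097]
tool_rot: [3.141, 0.0, 1.7]
contact_force: [-4.1, 0.1, 12.9]
opening: 0.0395
grip_force: 35.0
```

Request:
carry_out([
  [[0, 0, -0.0015], 0, 0],
  [[0, 0, 0], 0, 0.6],
  [[0, 0, 0], 0, 0.6],
  [[0, 0, 0], 0, 0.6],
  [[0, 0, -0.02], 0, 0.6],
  [[0, 0, -0.03], 0, 0.6],
  [[0, 0, -0.03], 0, 0],
  [[0, 0, -0.03], 0, 0],
  [[0, 0, 0], 0, 0],
  [[0, 0, 0], 0, 0],
  [[0, 0, 0], 0, 0],
])

```text
time: 24.72
tool_pos: [0.568, 0.0368, 0.218]
tool_rot: [-3.139, -0.001, 1.7]
contact_force: [-0.5, -0.3, -0.4]
opening: 0.0099
grip_force: 0.0
```

```bash
cat > v.py <<'E'
from h import *
import sys
s=shot('scene');w=shot('wrist');o=np.zeros((600,800,3),'u1');B=lambda c:cv2.cvtColor(c['pixels'],cv2.COLOR_RGB2BGR)
o[:,:400]=cv2.resize(B(s)[150:270,370:450],(400,600),interpolation=2);o[:300,400:]=cv2.resize(B(w),(400,300))
o[300:,400:]=cv2.resize(B(s)[120:360,180:500],(400,300))
cv2.imwrite('pics/'+sys.argv[1],o);print(pose().round(4),robot.observe()['time'])
E
python3 v.py v1.png
```

```text
[[-1.286e-01  9.917e-01 -2.000e-03  5.683e-01]
 [ 9.917e-01  1.286e-01  2.000e-04  3.680e-02]
 [ 4.000e-04 -1.900e-03 -1.000e+00  2.183e-01]
 [ 0.000e+00  0.000e+00  0.000e+00  1.000e+00]] 24.825
```

View pics/v1.png

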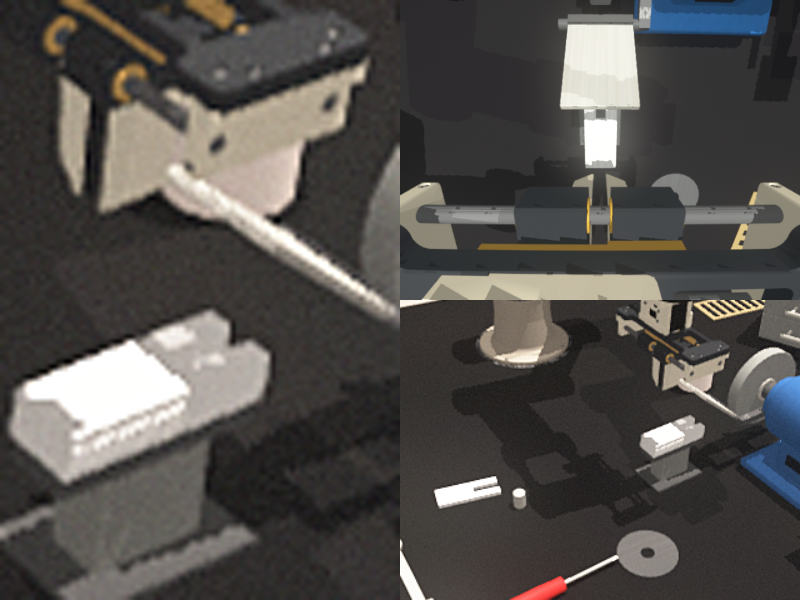

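The picture shows a neat stack of three shims on the pad, square and flat, with the rest up above it. Next I'll press the rest down along its arc with closed fingertips.

Request:
carry_out([
  [[0.041, 0, 0], 0, 0],
  [[0.0415, 0.001, 0], 0, 0],
  [[0, 0, 0.017], 0, 0],
  [[0, 0, 0.014], 0, 0],
  [[0, 0, 0.0065], 0, 0],
  [[0, 0, 0], 0, 0],
])

```text
time: 25.58
tool_pos: [0.559, 0.1184, 0.1815]
tool_rot: [-3.141, -0.001, 1.699]
contact_force: [-0.2, 1.2, -0.1]
opening: 0.0005
grip_force: 0.7
```

Request:
carry_out([
  [[-0.0032, 0, 0.0037], 0, 0],
  [[-0.0032, 0, 0.0037], 0, 0],
  [[-0.0056, 0, 0.0079], 0, 0],
  [[-0.0047, 0, 0.0085], 0, 0],
  [[0, 0, 0], 0, 0],
])

```text
time: 26.2
tool_pos: [0.5612, 0.1015, 0.1574]
tool_rot: [-3.141, 0.0, 1.699]
contact_force: [0.2, 0.7, 1.8]
opening: 0.0001
grip_force: 1.1
```

Request:
carry_out([
  [[-0.0039, 0, 0.0089], 0, 0],
  [[-0.003, 0, 0.0092], 0, 0],
  [[-0.002, 0, 0.0095], 0, 0],
  [[-0.0005, 0, 0.005], 0, 0],
  [[0, 0, 0], 0, 0],
  [[0, 0, 0], 0, 0],
])

```text
time: 26.95
tool_pos: [0.5624, 0.0927, 0.1257]
tool_rot: [3.142, 0.0, 1.7]
contact_force: [-0.2, 0.6, 2.6]
opening: 0.0006
grip_force: 1.6
```

Contact is with the rest only, at about 3 N of spring force. I'll press down onto the stack.

Request:
carry_out([
  [[-0.0005, 0, 0.0025], 0, 0],
  [[0, 0, 0.0015], 0, 0],
  [[0, 0, 0], 0, 0],
])

```text
time: 27.32
tool_pos: [0.5625, 0.0925, 0.1221]
tool_rot: [3.141, -0.0, 1.7]
contact_force: [-2.5, 1.1, 7.6]
opening: 0.0003
grip_force: 3.8
```

Request:
carry_out([
  [[0, 0, 0.001], 0, 0],
  [[0, 0, 0.001], 0, 0],
  [[0, 0, 0], 0, 0],
])

```text
time: 27.7
tool_pos: [0.5625, 0.0924, 0.1219]
tool_rot: [3.14, 0.0, 1.7]
contact_force: [-6.6, 0.8, 20.6]
opening: 0.0001
grip_force: 10.2
```

Request:
carry_out([
  [[0, 0, 0.001], 0, 0],
  [[0, 0, 0.001], 0, 0],
  [[0, 0, 0], 0, 0],
])

```text
time: 28.08
tool_pos: [0.5626, 0.0925, 0.1218]
tool_rot: [3.139, 0.0, 1.7]
contact_force: [-11.6, 0.0, 34.1]
opening: 0.0002
grip_force: 16.8
```

Request:
carry_out([
  [[0, 0, -0.0015], 0, 0],
  [[0, 0, 0], 0, 0],
  [[0, 0, 0], 0, 0],
])

```text
time: 28.45
tool_pos: [0.5625, 0.0925, 0.1219]
tool_rot: [3.14, 0.0, 1.7]
contact_force: [-8.1, 0.0, 23.3]
opening: 0.0002
grip_force: 11.8
```

```bash
cat > v2.py <<'E'
from h import *
s=shot('scene');w=shot('wrist');o=np.zeros((600,800,3),'u1');B=lambda c:cv2.cvtColor(c['pixels'],cv2.COLOR_RGB2BGR)
o[:,:500]=cv2.resize(B(s)[180:270,365:440],(500,600),interpolation=2);o[:225,500:]=cv2.resize(B(w),(300,225))
# predicted outline of the plate's +x edge (top face) for several angles, shown as text
p=np.load('fit.npy');M=R.from_euler('z',p[3]).as_matrix()
for dz in(0,.0025):
  for q in(-.065,0,.065):
    f=lambda x,l,n:p[:3]+[0,0,dz]+M@np.array([x,-l*np.cos(q)+n*np.sin(q),l*np.sin(q)+n*np.cos(q)])
    print(dz,q,'crop px',[((proj(s,f(.035,l,n))-[365,180])*6.667).round() for l,n in((.0,.006),(.11,.006),(.11,0))],((proj(s,f(-.035,.11,.006))-[365,180])*6.667).round(),'wrist',[proj(w,f(x,.11,.006)).round(1) for x in(-.035,.035)])
cv2.imwrite('pics/v2.png',o);save(w,'w5.png')
E
python3 v2.py
```

```text
0 -0.065 crop px [array([555., 227.]), array([298., 352.]), array([297., 366.])] [164. 244.] wrist [array([255.7, 325.2]), array([377.6, 325.1])]
0 0 crop px [array([555., 226.]), array([301., 334.]), array([299., 349.])] [166. 226.] wrist [array([253.4, 332. ]), array([379.8, 331.9])]
0 0.065 crop px [array([556., 226.]), array([305., 316.]), array([302., 331.])] [169. 209.] wrist [array([250.9, 338.6]), array([382.2, 338.4])]
0.0025 -0.065 crop px [array([556., 221.]), array([299., 346.]), array([298., 360.])] [164. 238.] wrist [array([254.9, 327.6]), array([378.3, 327.5])]
0.0025 0 crop px [array([557., 220.]), array([302., 328.]), array([300., 343.])] [166. 220.] wrist [array([252.6, 334.6]), array([380.6, 334.5])]
0.0025 0.065 crop px [array([557., 220.]), array([306., 310.]), array([303., 325.])] [170. 202.] wrist [array([250. , 341.3]), array([383. , 341.2])]
```

View pics/v2.png

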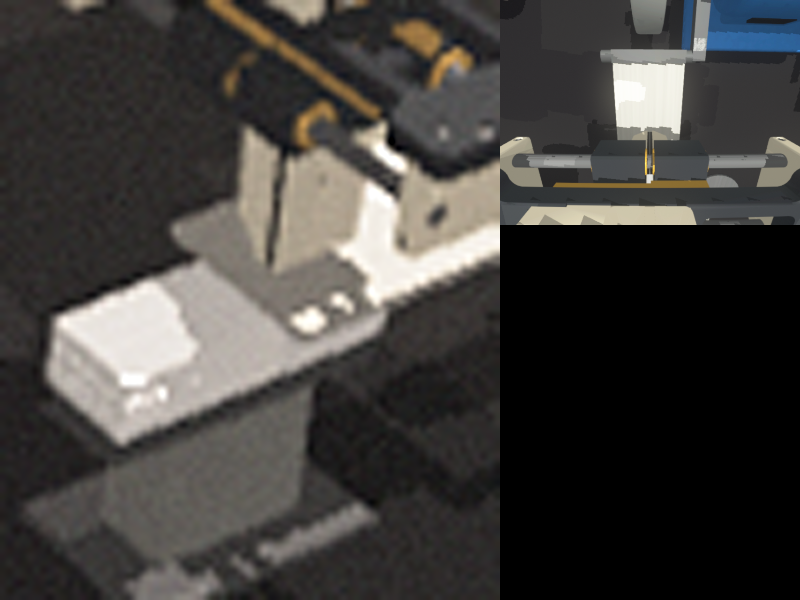

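The picture shows the free end's corners at about (303,337) and (172,230), matching the predicted outline for a level rest: (301,334) and (166,226). The rest lies flush on the stack, held with about 23 N. Handing in.

```bash
python3 -c "
from cell import robot
print(robot.hand_in())"
```

```text
the job is handed in; nothing more can be done
None
```

I stacked three shims squarely on the pad and handed in with the rest held down on them at about 23 N; the pictures show it level. The spare shim and everything else were left where they were, and the judge's verdict was not shown.

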